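# Feel a swing arm for the place where it binds

## Robot

A 6-joint arm with a two-finger parallel gripper is mounted at the origin on a cart in front of the work surface, level with it; the furniture and walls round the work are solid. World frame = base frame: x ahead of the robot, y to its left, z up, the work surface at z = 0. Lengths are in m, angles in rad, forces in N, time in s.
With the tool pointing down it reaches from about 0.35 to 0.925 m from the base axis. Payload 6.4 kg.
Tool frame: the origin (TCP) lies midway between the tips of the shut fingers; the grasp point (between the pads) lies 19 mm behind it (arm.pinch_z is the distance from the TCP to the grasp point, in m); z points along the fingers, y is the direction in which the jaws open and shut (so a half turn about z gives the same grasp; the last joint's range is limited). The gripper opens to 85 mm and grips with 20 to 120 N. Pads are 22 mm wide; open, the fingers measure 114 mm over their backs; the gripper's body (76 mm by 85 mm) begins 54 mm behind the grasp point. The pads swing forward as they close: fully open they stand 13 mm farther back than shut.
Start: joints at [-1.353, 0.245, 1.558, -0, 1.339, -0.174], TCP at [0.248, -0.601, 0.231] pointing down, gripper open.
Joint ranges: [-3.13, 3.13], [-1.02, 2.26], [0.13, 2.54], [-0.95, 4.09], [0.21, 2.88], [-2.74, 2.74]. Speed limits (rad/s): [2.57, 2.57, 3.14, 3.14, 3.14, 3.14].

## Interface

Orientations are given as [roll, pitch, yaw] about the fixed x, y, z axes, in that order (R = Rz(yaw) Ry(pitch) Rx(roll)).
In Python, from plant import monitor, cams, arm gives the robot as it stands. The module is installed in compiled form; this text tells all that it offers.
- The arm moves only by the tool step_arm, never from a script. Its argument "motion" is a list that holds one entry, the list of rows, each a list of 7 numbers: the shift along the tool's x, y, z in m, then the turn, a rotation vector about the tool's x, y, z in degrees, then the opening, from 0 (shut) to 1 (fully open). A call has exactly 10 rows; each row shifts and turns the commanded pose from where the row before left it, along the tool's axes as they then stand; what a row does not reach is not made up. A row lasts 1/12 s, in which the tool goes at most 41.7 mm and 7.16 degrees, less where a joint would pass 70% of its speed; a pose out of reach is approached as far as the arm can. A call with a gripper value outside its range is refused whole. The fingers move at their own pace and stop on an object; "squeeze" is the grip in N (left out, the last holds). Time passes only in rows, so rows that do not move let the fingers close, or fill a call up. It gives the time, the measured TCP pose, the force and the opening at its end, in the units of the state.
- monitor.sense(): the state, without advancing time (a new reading comes with each control period).
- cams.grab_frame(name): name is "scene" or "side" or "wrist"; returns a dict with "img" (384x512x3 uint8, red, green, blue), "camera_matrix" (3x3 intrinsics, pixels), "R" (3x3) and "t" (3): a world point X has camera coordinates R X + t; the wrist camera has in their place "mount" (4x4, takes a point from camera to tool coordinates, whose origin is the TCP and whose axes are the flange's). Camera axes: x right, y down, z forward; pixel columns grow to the right and rows downward; lengths in m; the calibration is good to about 2 mm. A picture is of the moment at which its call begins: read the wrist's pose just before it. There is no depth.
- arm.finish_job(): hands the job in, once; it reports no verdict.
The state is a dict: "time_s": time; "joint_pos": joint angles; "dq": joint speeds; "tau": joint torques, N m; "eef_pos": TCP position; "eef_rot": TCP orientation; "contact_force": force on the tool from outside, world axes, zero at the start; "ft_torque": the same for the moment, N m; "finger_gap": finger opening in m.
Only numpy, scipy, OpenCV 4.12 (cv2) and the standard library are available. Lean on these libraries where they do the work, as an engineer would, in place of code of your own. Each camera call takes 0.05 s, during which the arm holds its last target. There are 200 camera calls.

## Task

The swing arm on the round fixture has picked up grit and binds somewhere along its arc. Push the thin drag pointer back until it rests against the arm at its start stop; then swing the arm gently by its knob, the pointer going ahead of it, until you feel it clearly begin to bind, and stop there without forcing it. Swing the arm back to its start stop and let go, so that the pointer stays behind to show where the binding begins.

Things in the scene. Friction and masses are not known exactly. Their poses are not given: they have to be found in the camera images.
- swing_base: Fixed grey round base, 200 mm across, 26 mm high, pivot post in the middle (top at 60 mm), white marks 0.1 rad apart on its near rim. Origin: centre of its underside, on the vertical pivot axis. Its -x axis points to the middle of the arc: seen from above, the arm at its start stop points 1.1 rad anticlockwise of that -x axis (to the robot's right) and swings clockwise, to the left.
- swing_arm (a joint): Angle of the steel arm, rad: 0 at the start stop (it starts at 0 to 0.05), growing clockwise seen from above, 2.2 at the far stop. A bar 10 mm wide, 37 to 47 mm above the worktop. It stays where it is left; turning it takes 0.8 N at the knob, 1.3 N with the pointer. Where it begins to bind (unknown, 0.6 to 1.45) is to be felt.
- pivot (a point): Point on the pivot axis at the height of the arm, 42 mm above the worktop. The binding is springy: from where it begins, each further 0.0175 rad (2.2 mm at the knob) adds about 2.8 N at the knob. 3 to 10 N added is a clear, gentle feel; more than about 15 N added damages the pivot. It springs the arm back a little when let go there.
- knob (a point): Middle of the upright black knob at the end of the arm, 125 mm from the pivot axis, 70 mm above the worktop. The knob is round, 22 mm across (narrower at its foot), from 44 to 92 mm above the worktop, and does not spin on the arm.
- drag_pointer (a joint): Angle of the drag pointer in rad: equal to the angle of the arm when the two touch, otherwise greater. It starts far round (1.75 to 2.05), left from an earlier test; limits 0 and 2.2. It turns on the same pivot under the arm, stays where it is left (0.06 N m of friction, about 0.9 N at its pin), and the arm pushes it ahead (clockwise only).
- pointer_pin (a point): Middle of the bare upright part of the pointer's steel pin, 66 mm from the pivot axis, 60 mm above the worktop. The pin is round, 10 mm across, and stands on the pointer from 33 to 77 mm above the worktop; it is the part to push. It stands 0.16 rad further clockwise than the arm when pointer and arm touch.
- pointer_tip (a point): Tip of the thin aluminium pointer, 96 mm from the pivot axis, 31 mm above the worktop, in line with the pin.
- petri_dish: Bystander: clear flat dish 64 mm across, 14 mm high, loose. Origin: centre of its underside.
- mount_a: Bystander: round specimen mount 30 mm across, 16 mm high, loose. Origin: centre of its underside.
- mount_b: Bystander: round specimen mount 30 mm across, 19 mm high, loose. Origin: centre of its underside.
- loupe: Bystander: black loupe 39 mm across, 41 mm high, loose. Origin: centre of its underside.

How it is judged:
On the way, in this order (a step that is already met when the one before it is completed fails the run):
1. the pointer is brought back against the arm, with the arm at its start stop (both within 0.12 rad of it) (value of joint each of drag_pointer, swing_arm below 0.12 rad), for 0.1 s.
2. the arm is swung until it is felt to bind (at least 3 N on its pin inside the base, which is 2 N at the knob) (contact force between slot_pin and grit above 3 N), for 0.1 s.
At the end, for the whole second after the job is handed in: The arm is back at its start stop (within 0.1 rad) and at rest; the pointer was left where the binding begins, its tip within 12 mm along the arc of that place (value of joint swing_arm between -0.05 and 0.1 rad and velocity of joint swing_arm between -0.05 and 0.05 rad/s and horizontal distance between pointer_tip and grit_tell below 0.012 m); the robot touches nothing.
It fails at once if the arm is forced into the binding (more than 25 N on its pin inside the base, which is 16 N at the knob) (contact force between slot_pin and grit above 25 N).
It fails at once if the petri dish is pushed more than 20 mm (distance of petri_dish from where it was at the start of the episode above 0.02 m).
It fails at once if the mount a is pushed more than 20 mm (distance of mount_a from where it was at the start of the episode above 0.02 m).
It fails at once if the mount b is pushed more than 20 mm (distance of mount_b from where it was at the start of the episode above 0.02 m).
It fails at once if the loupe is pushed more than 20 mm (distance of loupe from where it was at the start of the episode above 0.02 m).
It also fails if it takes over 72 s, if anything falls off the work surface, if the arm or the gripper's body presses on something with over 40 N, if the wrist force passes 120 N, or if a joint passes its speed limit or range.

## Working session

There is one attempt and no reset: what is moved stays moved. The work goes in short steps, Python scripts to look and compute and a tool call to move; the robot and the scene stay as the last step left them, time stands still between calls to the robot, and variables do not carry over. Pictures are saved under pics/ and viewed, about 8 in all and at most 12, crops included, and the job is handed in when it is done.

Besides the shell and the picture viewer there is one more tool, called after "Call:" in YAML: its name, and indented under it one key for each argument. step_arm: Moves the arm, as the interface text tells. Its arguments: {"type":"object","properties":{"motion":{"type":"array"},"squeeze":{"type":"number"}},"required":["motion"]}

```bash
mkdir -p pics; python3 - <<'E'
from plant import monitor,cams,arm
import cv2,numpy as np
s=monitor.sense();print(s)
for n in("scene","side"):
    f=cams.grab_frame(n);cv2.imwrite(f"pics/{n}0.png",cv2.resize(f["img"][:,:,::-1],(800,600)));print(n,f["camera_matrix"],f["R"],f["t"])
    np.savez(f"{n}.npz",**f)
f=cams.grab_frame("wrist");print(f["mount"],f["camera_matrix"])
E
```

```text
{'time_s': 0.0, 'joint_pos': array([-1.35313009e+00,  2.45825380e-01,  1.55906118e+00, -2.01975149e-05,
        1.33869880e+00, -1.74113467e-01]), 'dq': array([ 1.41215095e-04, -2.82621615e-03,  6.23087159e-04, -6.16441142e-05,
       -1.89773720e-05, -2.42677751e-04]), 'tau': array([ 4.07306306e-04, -4.29505849e+01, -3.26133227e+01, -1.25888751e-04,
        5.31078826e-03,  9.56308611e-06]), 'eef_pos': array([ 0.24805768, -0.60017884,  0.23014774]), 'eef_rot': array([-3.13962667e+00, -3.25856522e-04,  3.91784049e-01]), 'contact_force': array([-0.27339341, -0.07006073, -0.53468727]), 'ft_torque': array([-0.01012862, -0.00795997,  0.0514173 ]), 'finger_gap': 0.08513009485734555}
scene [[452.42966946   0.         265.60070671]
 [  0.         452.42966946 191.31100051]
 [  0.           0.           1.        ]] [[-0.90670949 -0.42166938  0.00853466]
 [-0.23287683  0.48367504 -0.84369831]
 [ 0.35163374 -0.76697679 -0.53674977]] [0.42572914 0.26388769 1.0358954 ]
side [[392.16994779   0.         252.82879556]
 [  0.         392.16994779 184.39002297]
 [  0.           0.           1.        ]] [[-0.99983187 -0.01813356  0.00272121]
 [-0.01307724  0.60113278 -0.79904216]
 [ 0.01285367 -0.7989434  -0.60126885]] [0.54147913 0.13685295 0.90216687]
[[ 3.73997664e-05 -9.52097510e-01 -3.05794589e-01  7.76837624e-02]
 [ 9.99999806e-01  2.25605378e-04 -5.80123279e-04 -7.66548998e-05]
 [ 6.21322833e-04 -3.05794508e-01  9.52097334e-01 -1.43270044e-01]
 [ 0.00000000e+00  0.00000000e+00  0.00000000e+00  1.00000000e+00]] [[285.56505451   0.         256.55346209]
 [  0.         285.56505451 192.74158673]
 [  0.           0.           1.        ]]
```

View pics/scene0.png

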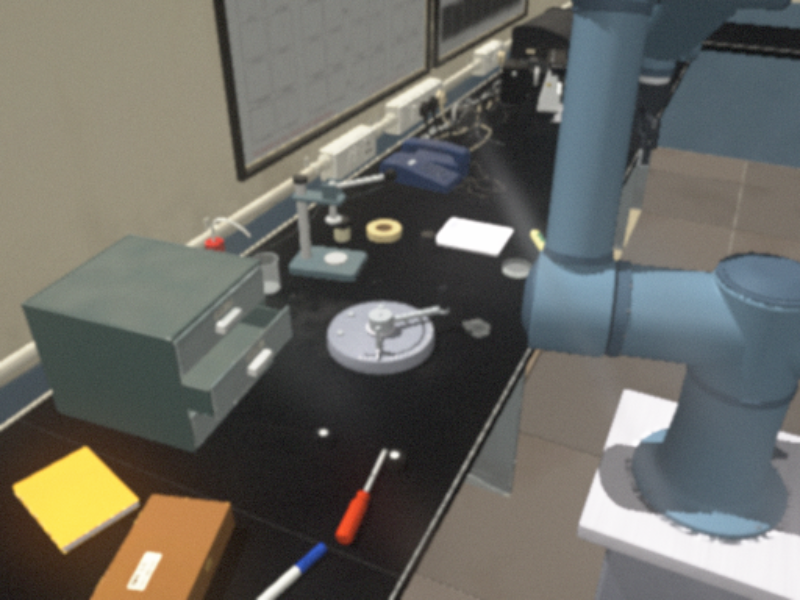

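View pics/side0.png

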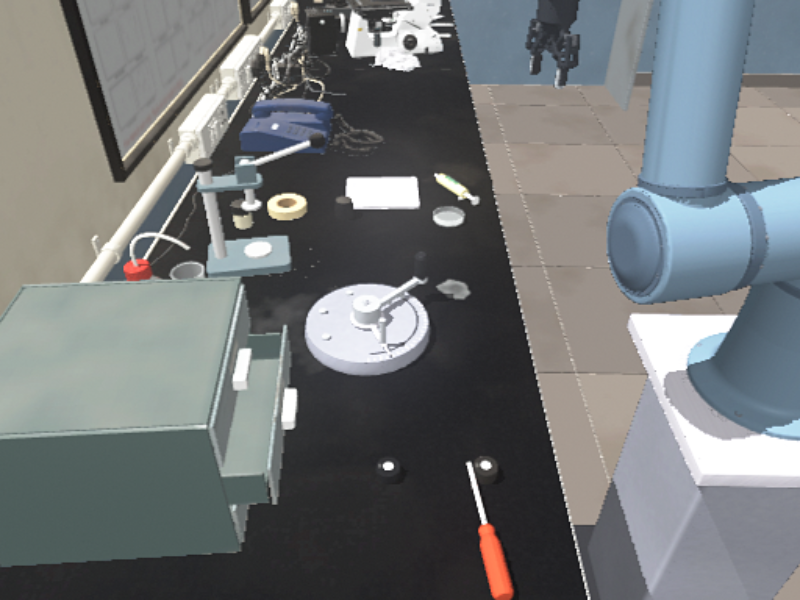

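Both views show the round base (side 366,303 = post top), the arm toward the robot's right with its black knob near side (420,266), the pin near side (381,330), and the pointer tip near (390,352). The mounts lie left of the fixture, the dish at side (449,215).

```bash
cat > h.py <<'E'
import numpy as np
def ray(n,u,v,z):
    f=np.load(n+".npz");d=f["R"].T@np.linalg.solve(f["camera_matrix"],[u,v,1.]);c=-f["R"].T@f["t"]
    return c+d*(z-c[2])/d[2]
E
python3 - <<'E'
from h import *;import cv2
s=.64
for name,n,u,v,z in [("post","side",366,303,.06),("post","scene",380,313,.06),("knobtop","side",421,256,.092),("pintop","side",382,318,.077),("tip","side",391,353,.031),("dish","side",449,215,.01),("mA","side",388,466,.016),("mB","side",485,465,.019),("loupe?","side",343,200,.0),("grey","side",453,288,0),("rimL","side",305,330,.026),("rimR","side",430,330,.026)]:
    print(name,n,ray(n,u*s,v*s,z).round(4))
im=np.load("side.npz")["img"][:,:,::-1]
im2=np.load("scene.npz")["img"][:,:,::-1]
a=cv2.resize(im[150:245,185:310],(790,600),interpolation=cv2.INTER_CUBIC)
cv2.imwrite("pics/c.png",a)
E
```

```text
post side [ 0.5886 -0.0967  0.06  ]
post scene [ 0.589  -0.1042  0.06  ]
knobtop side [ 0.5028 -0.1815  0.092 ]
pintop side [ 0.5616 -0.0404  0.077 ]
tip side [ 0.5479 -0.0155  0.031 ]
dish side [ 0.4384 -0.4561  0.01  ]
mA side [0.5472 0.1731 0.016 ]
mB side [0.427  0.1715 0.019 ]
loupe? side [ 0.6648 -0.5329  0.    ]
grey side [ 0.4431 -0.2183  0.    ]
rimL side [ 0.6827 -0.0701  0.026 ]
rimR side [ 0.4887 -0.0742  0.026 ]
```

View pics/c.png

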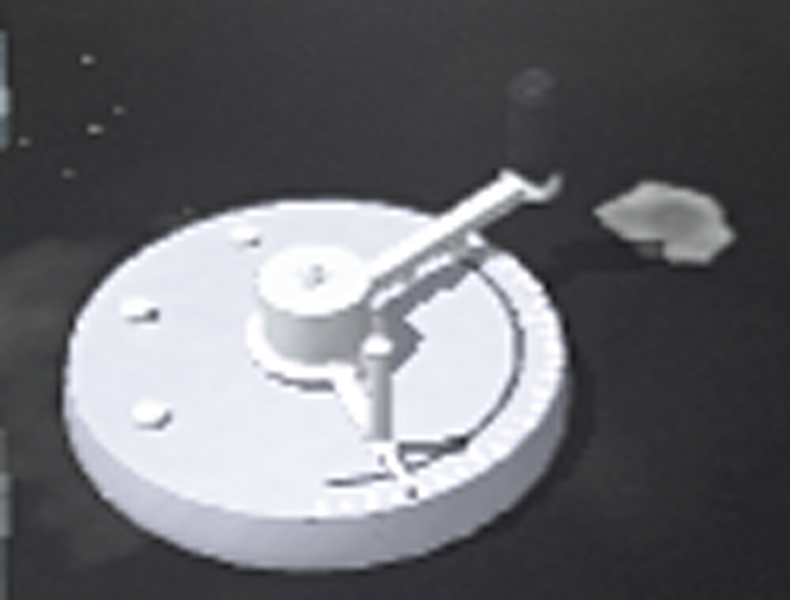

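```bash
cat >> h.py <<'E'
def to_tool(yaw,d): # world shift -> tool shift, tool pointing down
    c,s=np.cos(yaw),np.sin(yaw);return np.array([c*d[0]+s*d[1],s*d[0]-c*d[1],-d[2]])
E
python3 - <<'E'
from h import *
P=ray("side",234.8,193.9,.06);K=ray("side",269.3,163.,.092);N=ray("side",244.7,204.6,.077);T=ray("side",250.2,227.9,.031)
for n,X in(("knob",K),("pin",N),("tip",T)):
    d=(X-P)[:2];print(n,X.round(4),"r",np.hypot(*d).round(4),"yaw(phi+pi)",np.arctan2(-d[1],-d[0]).round(3))
print(P)
tgt=np.array([N[0],N[1],.13]);print(to_tool(.392,tgt-[.248,-.6002,.2301]))
E
```

```text
knob [ 0.5031 -0.1853  0.092 ] r 0.1221 yaw(phi+pi) 0.811
pin [ 0.5609 -0.0366  0.077 ] r 0.0656 yaw(phi+pi) -1.159
tip [ 0.5478 -0.0089  0.031 ] r 0.0963 yaw(phi+pi) -1.15
[ 0.58721295 -0.09676909  0.06      ]
[ 0.50451834 -0.40128603  0.1001    ]
```

Call:
step_arm:
  motion:
    - [[0.0315,-0.025,0.003,0,0,0,0.5],[0.0315,-0.025,0.003,0,0,0,0.5],[0.0315,-0.025,0.003,0,0,0,0.5],[0.0315,-0.025,0.003,0,0,0,0.5],[0.0315,-0.025,0.003,0,0,0,0.5],[0.0315,-0.025,0.003,0,0,0,0.5],[0.0315,-0.025,0.003,0,0,0,0.5],[0.0315,-0.025,0.003,0,0,0,0.5],[0.0315,-0.025,0.003,0,0,0,0.5],[0.0315,-0.025,0.003,0,0,0,0.5]]
  squeeze: 20

```text
time_s: 0.98
eef_pos: [0.4443, -0.2475, 0.2011]
eef_rot: [-3.142, -0.0, 0.391]
contact_force: [0.1, 0.2, 0.4]
finger_gap: 0.0431
```

Call:
step_arm:
  motion:
    - [[0.0315,-0.025,0.003,0,0,0,0.5],[0.0315,-0.025,0.003,0,0,0,0.5],[0.0315,-0.025,0.003,0,0,0,0.5],[0.0315,-0.025,0.003,0,0,0,0.5],[0.0315,-0.025,0.003,0,0,0,0.5],[0.0315,-0.025,0.003,0,0,0,0.5],[0,0,0,0,0,6,0.5],[0,0,0,0,0,7,0.5],[0,0,0,0,0,7,0.5],[0,0,0,0,0,7,0.5]]

```text
time_s: 1.82
eef_pos: [0.5611, -0.0381, 0.1828]
eef_rot: [-3.141, 0.001, -0.085]
contact_force: [0.1, -0.3, 0.3]
finger_gap: 0.0429
```

Call:
step_arm:
  motion:
    - [[0,0,0,0,0,7,0.5],[0,0,0,0,0,7,0.5],[0,0,0,0,0,7,0.5],[0,0,0,0,0,7,0.5],[0,0,0,0,0,7,0.5],[0,0,0,0,0,7,0.5],[0,0,0,0,0,7,0.5],[0,0,0,0,0,7,0.5],[0,0,0,0,0,5,0.5],[0,0,0,0,0,0,0.5]]

```text
time_s: 2.65
eef_pos: [0.561, -0.0386, 0.183]
eef_rot: [3.141, 0.0, -1.145]
contact_force: [-0.6, -0.4, 0.5]
finger_gap: 0.0429
```

```bash
python3 - <<'E'
from h import *;import cv2
from plant import monitor,cams
s=monitor.sense();print({k:np.round(s[k],4) for k in s})
tgt=np.array([.5609,-.0366,.05])
print(to_tool(s["eef_rot"][2],tgt-s["eef_pos"]), np.degrees(s["eef_rot"][2]+1.155))
f=cams.grab_frame("wrist");cv2.imwrite("pics/w1.png",f["img"][:,:,::-1])
E
```

```text
{'time_s': np.float64(2.65), 'joint_pos': array([-0.2702,  0.0909,  1.8244, -0.    ,  1.2269,  2.446 ]), 'dq': array([ 0.0023, -0.0002, -0.0012, -0.0011,  0.0018, -0.1192]), 'tau': array([-4.70000e-03, -3.50005e+01, -3.11454e+01,  1.40000e-03,
        4.00000e-04,  6.42400e-01]), 'eef_pos': array([ 0.561 , -0.0386,  0.183 ]), 'eef_rot': array([ 3.1411e+00,  4.0000e-04, -1.1454e+00]), 'contact_force': array([-0.5999, -0.3555,  0.5267]), 'ft_torque': array([-0.0014, -0.0094,  0.0411]), 'finger_gap': np.float64(0.0429)}
[-0.00185054 -0.00067817  0.13295133] 0.5488728941246277
```

View pics/w1.png

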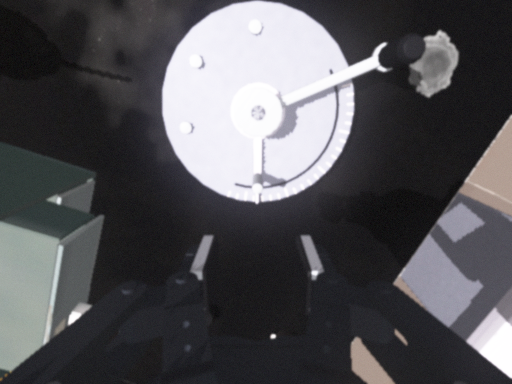

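The wrist view shows the pointer in line with the tool x axis (pin at 258,185; fingers symmetric about column 257), and the pivot at (258,112) maps to (0.589,-0.100), which agrees with the side view. Going down around the pin.

Call:
step_arm:
  motion:
    - [[0,0,0.0132,0,0,0,0.5],[0,0,0.0132,0,0,0,0.5],[0,0,0.0132,0,0,0,0.5],[0,0,0.0132,0,0,0,0.5],[0,0,0.0132,0,0,0,0.5],[0,0,0.0132,0,0,0,0.5],[0,0,0.0132,0,0,0,0.5],[0,0,0.0132,0,0,0,0.5],[0,0,0.0132,0,0,0,0.5],[0,0,0.0132,0,0,0,0.5]]

```text
time_s: 3.53
eef_pos: [0.5613, -0.0386, 0.05]
eef_rot: [-3.142, -0.0, -1.144]
contact_force: [-0.2, 0.6, 0.4]
finger_gap: 0.0425
```

Call:
step_arm:
  motion:
    - [[0,0.003,0,0,0,0,0.5],[0,0.003,0,0,0,0,0.5],[0,0.003,0,0,0,0,0.5],[0,0.003,0,0,0,0,0.5],[0.0001,0.0035,0,0,0,-3,0.5],[0.0001,0.0035,0,0,0,-3,0.5],[0.0001,0.0035,0,0,0,-3,0.5],[0.0001,0.0035,0,0,0,-3,0.5],[0.0001,0.0035,0,0,0,-3,0.5],[0.0001,0.0035,0,0,0,-3,0.5]]

```text
time_s: 4.37
eef_pos: [0.5337, -0.0556, 0.0526]
eef_rot: [-3.14, -0.003, -0.828]
contact_force: [1.6, 0.2, -0.3]
finger_gap: 0.0427
```

Call:
step_arm:
  motion:
    - [[0.0012,0.006,0,0,0,-5,0.5],[0.0012,0.006,0,0,0,-5,0.5],[0.0012,0.006,0,0,0,-5,0.5],[0.0012,0.006,0,0,0,-5,0.5],[0.0012,0.006,0,0,0,-5,0.5],[0.0012,0.006,0,0,0,-5,0.5],[0.0012,0.006,0,0,0,-5,0.5],[0.0012,0.006,0,0,0,-5,0.5],[0.0012,0.006,0,0,0,-5,0.5],[0.0012,0.006,0,0,0,-5,0.5]]

```text
time_s: 5.2
eef_pos: [0.5188, -0.113, 0.0522]
eef_rot: [3.142, -0.001, 0.047]
contact_force: [-1.0, 0.4, 0.9]
finger_gap: 0.0422
```

Call:
step_arm:
  motion:
    - [[0.0008,0.0036,0,0,0,-3,0.5],[0.0008,0.0036,0,0,0,-3,0.5],[0.0008,0.0036,0,0,0,-3,0.5],[0.0008,0.0036,0,0,0,-3,0.5],[0.0005,0.0024,0,0,0,-2,0.5],[0.0005,0.0024,0,0,0,-2,0.5],[0.0005,0.0024,0,0,0,-2,0.5],[0.0005,0.0024,0,0,0,-2,0.5],[0,0,0,0,0,0,0.5],[0,0,0,0,0,0,0.5]]

```text
time_s: 6.03
eef_pos: [0.5289, -0.1355, 0.052]
eef_rot: [3.14, -0.001, 0.391]
contact_force: [0.2, 0.3, 0.1]
finger_gap: 0.0426
```

```bash
cat >> h.py <<'E'
PV=np.array([.588,-.099])
def rep(s):
    yaw=s["eef_rot"][2];d=PV-s["eef_pos"][:2];p=to_tool(yaw,[*d,0])
    F=to_tool(yaw,s["contact_force"])
    print("yaw %.3f pivot in tool"%yaw,p[:2].round(4),"z",s["eef_pos"][2].round(4),"F tool",F.round(2),"tz",s["ft_torque"].round(3))
    return p
E
python3 - <<'E'
from h import *;import cv2
from plant import monitor,cams
rep(monitor.sense())
f=cams.grab_frame("wrist");cv2.imwrite("pics/w2.png",f["img"][:,:,::-1])
E
```

```text
yaw 0.391 pivot in tool [ 0.0686 -0.0112] z 0.052 F tool [ 0.29 -0.23 -0.14] tz [ 0.012  0.017 -0.07 ]
```

View pics/w2.png

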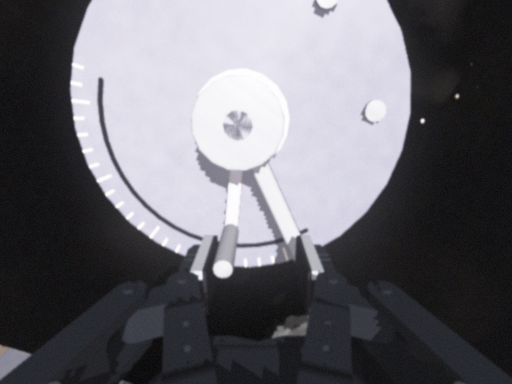

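The wrist view shows the pin (225,265) on the pushing finger and the arm still about 0.3 rad ahead. I'll continue slowly.

Call:
step_arm:
  motion:
    - [[0.0002,0.0014,0,0,0,-1.2,0.5],[0.0003,0.0014,0,0,0,-1.2,0.5],[0.0002,0.0014,0,0,0,-1.2,0.5],[0.0003,0.0014,0,0,0,-1.2,0.5],[0.0002,0.0014,0,0,0,-1.2,0.5],[0.0003,0.0014,0,0,0,-1.2,0.5],[0.0002,0.0014,0,0,0,-1.2,0.5],[0.0003,0.0014,0,0,0,-1.2,0.5],[0.0002,0.0014,0,0,0,-1.2,0.5],[0.0003,0.0014,0,0,0,-1.2,0.5]]

```text
time_s: 6.92
eef_pos: [0.5372, -0.1465, 0.0512]
eef_rot: [-3.141, 0.0, 0.603]
contact_force: [-1.9, 0.2, -0.0]
finger_gap: 0.0424
```

Call:
step_arm:
  motion:
    - [[0.0001,0.0006,0,0,0,-0.5,0.5],[0.0001,0.0006,0,0,0,-0.5,0.5],[0.0001,0.0006,0,0,0,-0.5,0.5],[0.0001,0.0006,0,0,0,-0.5,0.5],[0.0001,0.0006,0,0,0,-0.5,0.5],[0.0001,0.0006,0,0,0,-0.5,0.5],[0.0001,0.0006,0,0,0,-0.5,0.5],[0.0001,0.0006,0,0,0,-0.5,0.5],[0,0,0,0,0,0,0.5],[0,0,0,0,0,0,0.5]]

```text
time_s: 7.75
eef_pos: [0.5409, -0.1498, 0.0513]
eef_rot: [3.141, -0.0, 0.671]
contact_force: [-0.1, 1.4, -1.0]
finger_gap: 0.0421
```

```bash
python3 - <<'E'
from h import *;import cv2
from plant import monitor,cams
rep(monitor.sense())
f=cams.grab_frame("wrist");cv2.imwrite("pics/w3.png",f["img"][:,:,::-1])
E
```

```text
yaw 0.671 pivot in tool [ 0.0685 -0.0105] z 0.0513 F tool [ 0.82 -1.14  1.03] tz [-0.004  0.066  0.01 ]
```

View pics/w3.png

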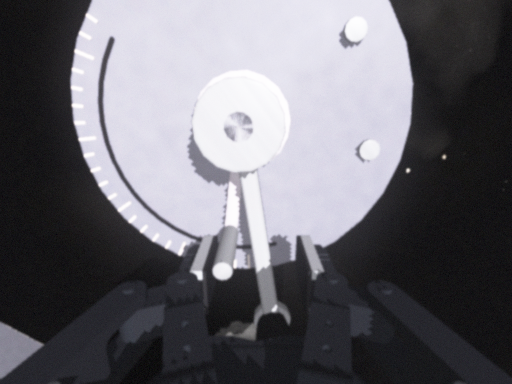

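Call:
step_arm:
  motion:
    - [[0.0001,0.0006,0,0,0,-0.5,0.5],[0.0001,0.0006,0,0,0,-0.5,0.5],[0.0001,0.0006,0,0,0,-0.5,0.5],[0.0001,0.0006,0,0,0,-0.5,0.5],[0.0001,0.0006,0,0,0,-0.5,0.5],[0.0001,0.0006,0,0,0,-0.5,0.5],[0,0,0,0,0,0,0.5],[0,0,0,0,0,0,0.5],[0,0,0,0,0,0,0.5],[0,0,0,0,0,0,0.5]]

```text
time_s: 8.63
eef_pos: [0.5437, -0.1522, 0.0513]
eef_rot: [3.141, -0.0, 0.723]
contact_force: [0.4, -0.7, -0.3]
finger_gap: 0.0425
```

```bash
python3 - <<'E'
from h import *
from plant import monitor,cams
for i in range(6):
    rep(monitor.sense());cams.grab_frame("wrist")
E
```

```text
yaw 0.723 pivot in tool [ 0.0685 -0.0105] z 0.0513 F tool [-0.15  0.81  0.31] tz [-0.005  0.073 -0.013]
yaw 0.723 pivot in tool [ 0.0684 -0.0105] z 0.0514 F tool [-0.25  0.43  0.7 ] tz [0.007 0.039 0.023]
yaw 0.723 pivot in tool [ 0.0684 -0.0105] z 0.0514 F tool [ 0.1  -0.05  0.33] tz [ 0.091  0.035 -0.031]
yaw 0.723 pivot in tool [ 0.0684 -0.0105] z 0.0514 F tool [-0.17 -0.34 -0.33] tz [0.073 0.037 0.001]
yaw 0.723 pivot in tool [ 0.0684 -0.0105] z 0.0514 F tool [-0.38  0.86  0.35] tz [ 0.065  0.026 -0.039]
yaw 0.723 pivot in tool [ 0.0685 -0.0106] z 0.0514 F tool [-0.15  0.22  0.34] tz [ 0.031  0.005 -0.003]
```

Call:
step_arm:
  motion:
    - [[0.0001,0.0006,0,0,0,-0.5,0.5],[0.0001,0.0006,0,0,0,-0.5,0.5],[0.0001,0.0006,0,0,0,-0.5,0.5],[0.0001,0.0006,0,0,0,-0.5,0.5],[0.0001,0.0006,0,0,0,-0.5,0.5],[0,0,0,0,0,0,0.5],[0,0,0,0,0,0,0.5],[0,0,0,0,0,0,0.5],[0,0,0,0,0,0,0.5],[0,0,0,0,0,0,0.5]]

```text
time_s: 9.77
eef_pos: [0.546, -0.1541, 0.0513]
eef_rot: [3.141, -0.0, 0.767]
contact_force: [-1.4, 1.7, -0.4]
finger_gap: 0.0425
```

```bash
python3 - <<'E'
from h import *;import cv2
from plant import monitor,cams
for i in range(5):
    rep(monitor.sense());f=cams.grab_frame("wrist")
cv2.imwrite("pics/w4.png",cv2.resize(f["img"][100:350,150:350,::-1],(480,600),interpolation=cv2.INTER_CUBIC))
E
```

```text
yaw 0.767 pivot in tool [ 0.0685 -0.0105] z 0.0513 F tool [ 0.2  -2.19  0.36] tz [0.02  0.006 0.036]
yaw 0.767 pivot in tool [ 0.0685 -0.0105] z 0.0513 F tool [ 0.29  0.15 -0.23] tz [-0.012  0.009  0.045]
yaw 0.767 pivot in tool [ 0.0685 -0.0105] z 0.0513 F tool [-0.03  0.32 -0.08] tz [0.055 0.014 0.003]
yaw 0.767 pivot in tool [ 0.0685 -0.0105] z 0.0513 F tool [-0.04 -0.4   0.04] tz [ 0.035 -0.002 -0.009]
yaw 0.767 pivot in tool [ 0.0685 -0.0105] z 0.0513 F tool [ 0.26 -0.42  0.25] tz [ 0.009  0.014 -0.001]
```

View pics/w4.png

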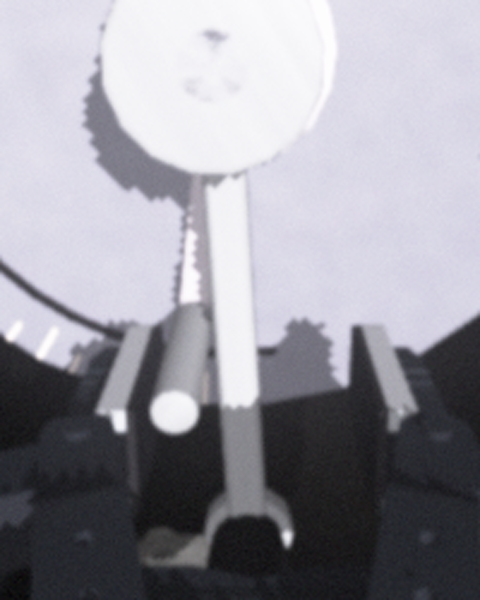

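Call:
step_arm:
  motion:
    - [[0.0001,0.0006,0,0,0,-0.5,0.5],[0.0001,0.0006,0,0,0,-0.5,0.5],[0.0001,0.0006,0,0,0,-0.5,0.5],[0.0001,0.0006,0,0,0,-0.5,0.5],[0,0,0,0,0,0,0.5],[0,0,0,0,0,0,0.5],[0,0,0,0,0,0,0.5],[0,0,0,0,0,0,0.5],[0,0,0,0,0,0,0.5],[0,0,0,0,0,0,0.5]]

```text
time_s: 10.85
eef_pos: [0.5477, -0.1554, 0.0512]
eef_rot: [-3.141, 0.0, 0.802]
contact_force: [-3.2, 0.5, 1.3]
finger_gap: 0.0426
```

```bash
python3 - <<'E'
from h import *
from plant import monitor,cams
for i in range(5):
    rep(monitor.sense());cams.grab_frame("wrist")
E
```

```text
yaw 0.802 pivot in tool [ 0.0685 -0.0103] z 0.0512 F tool [-1.87 -2.59 -1.26] tz [0.25  0.353 0.023]
yaw 0.802 pivot in tool [ 0.0685 -0.0104] z 0.0513 F tool [-0.88 -3.   -1.45] tz [ 0.251  0.309 -0.006]
yaw 0.802 pivot in tool [ 0.0685 -0.0103] z 0.0512 F tool [-0.53 -2.96 -1.6 ] tz [0.213 0.367 0.03 ]
yaw 0.802 pivot in tool [ 0.0685 -0.0104] z 0.0513 F tool [-0.97 -3.   -0.92] tz [ 0.207  0.414 -0.015]
yaw 0.802 pivot in tool [ 0.0685 -0.0104] z 0.0513 F tool [-1.18 -2.42 -0.91] tz [0.287 0.375 0.023]
```

Call:
step_arm:
  motion:
    - [[0.0001,0.0006,0,0,0,-0.5,0.5],[0.0001,0.0006,0,0,0,-0.5,0.5],[0,0,0,0,0,0,0.5],[0,0,0,0,0,0,0.5],[0,0,0,0,0,0,0.5],[0,0,0,0,0,0,0.5],[0,0,0,0,0,0,0.5],[0,0,0,0,0,0,0.5],[0,0,0,0,0,0,0.5],[0,0,0,0,0,0,0.5]]

```text
time_s: 11.93
eef_pos: [0.5489, -0.1562, 0.0513]
eef_rot: [3.141, -0.0, 0.819]
contact_force: [-1.9, -0.2, -0.1]
finger_gap: 0.0421
```

```bash
python3 - <<'E'
from h import *;import cv2
from plant import monitor,cams
for i in range(4):
    rep(monitor.sense());f=cams.grab_frame("wrist")
f=cams.grab_frame("side");cv2.imwrite("pics/s2.png",cv2.resize(f["img"][140:240,190:315,::-1],(750,600),interpolation=cv2.INTER_CUBIC))
E
```

```text
yaw 0.819 pivot in tool [ 0.0685 -0.0105] z 0.0513 F tool [-1.4  -1.27  0.14] tz [ 0.054  0.255 -0.023]
yaw 0.819 pivot in tool [ 0.0685 -0.0105] z 0.0513 F tool [-0.47 -1.54 -0.21] tz [ 0.037  0.25  -0.024]
yaw 0.819 pivot in tool [ 0.0685 -0.0105] z 0.0513 F tool [-1.05 -1.15 -0.45] tz [0.018 0.229 0.036]
yaw 0.819 pivot in tool [ 0.0685 -0.0105] z 0.0513 F tool [-0.54 -1.82  0.83] tz [ 0.002  0.261 -0.   ]
```

Call:
step_arm:
  motion:
    - [[0.0001,0.0006,0,0,0,-0.5,0.5],[0.0001,0.0006,0,0,0,-0.5,0.5],[0.0001,0.0006,0,0,0,-0.5,0.5],[0,0,0,0,0,0,0.5],[0,0,0,0,0,0,0.5],[0,0,0,0,0,0,0.5],[0,0,0,0,0,0,0.5],[0,0,0,0,0,0,0.5],[0,0,0,0,0,0,0.5],[0,0,0,0,0,0,0.5]]

```text
time_s: 13.02
eef_pos: [0.5496, -0.1562, 0.0511]
eef_rot: [-3.138, 0.0, 0.846]
contact_force: [-5.1, 4.2, 3.2]
finger_gap: 0.043
```

```bash
python3 - <<'E'
from h import *;import cv2
from plant import monitor,cams
for i in range(4):
    rep(monitor.sense());f=cams.grab_frame("wrist")
cv2.imwrite("pics/w5.png",cv2.resize(f["img"][100:350,150:350,::-1],(480,600),interpolation=cv2.INTER_CUBIC))
E
```

```text
yaw 0.846 pivot in tool [ 0.0683 -0.0091] z 0.0511 F tool [-0.24 -6.58 -3.18] tz [ 0.696  0.867 -0.01 ]
yaw 0.846 pivot in tool [ 0.0683 -0.0091] z 0.0511 F tool [-0.91 -6.24 -3.33] tz [0.697 0.884 0.065]
yaw 0.846 pivot in tool [ 0.0683 -0.0091] z 0.0511 F tool [-0.08 -6.3  -3.72] tz [0.665 0.877 0.038]
yaw 0.846 pivot in tool [ 0.0683 -0.0091] z 0.0511 F tool [ 0.04 -6.14 -3.23] tz [0.643 0.842 0.017]
```

View pics/w5.png

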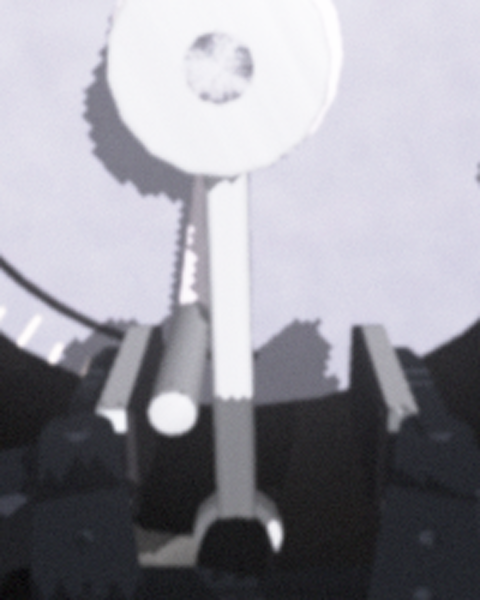

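The arm and pointer are both pressed on the start stop: force jumped to 6.5 N, and the view shows the pin (172,415) beside the arm, now along the tool axis. Backing off, rising, then moving out to the knob.

Call:
step_arm:
  motion:
    - [[0,-0.0015,0,0,0,0,0.5],[0,-0.0015,0,0,0,0,0.5],[0,-0.0015,0,0,0,0,0.5],[0,0,-0.012,0,0,0,0.5],[0,0,-0.012,0,0,0,0.5],[0,0,-0.012,0,0,0,0.5],[0,0,-0.012,0,0,0,0.5],[0,0,-0.012,0,0,0,0.5],[0,0,0,0,0,-1,0.5],[0,0,0,0,0,-1,0.5]]

```text
time_s: 14.05
eef_pos: [0.5478, -0.1545, 0.1127]
eef_rot: [3.139, -0.001, 0.882]
contact_force: [0.2, -0.9, 0.2]
finger_gap: 0.0425
```

Call:
step_arm:
  motion:
    - [[-0.01,0,0,0,0,0,0.5],[-0.01,0,0,0,0,0,0.5],[-0.01,0,0,0,0,0,0.5],[-0.01,0,0,0,0,0,0.5],[-0.01,0,0,0,0,0,0.5],[-0.007,0,0,0,0,0,0.5],[0,0,0,0,0,0,0.5],[0,0,0,0,0,0,0.5],[0,0,0,0,0,0,0.5],[0,0,0,0,0,0,0.5]]

```text
time_s: 14.88
eef_pos: [0.511, -0.1979, 0.1113]
eef_rot: [3.142, -0.0, 0.881]
contact_force: [0.1, -0.6, -0.2]
finger_gap: 0.0429
```

```bash
python3 - <<'E'
from h import *;import cv2
from plant import monitor,cams
rep(monitor.sense());f=cams.grab_frame("wrist")
cv2.imwrite("pics/w6.png",f["img"][:,:,::-1])
E
```

```text
yaw 0.881 pivot in tool [ 0.1253 -0.0035] z 0.1113 F tool [-0.39  0.42  0.15] tz [0.006 0.022 0.031]
```

View pics/w6.png

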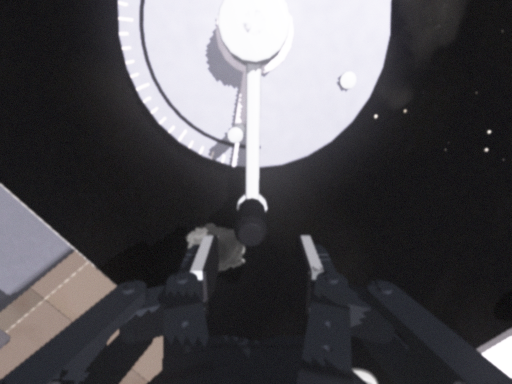

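The knob top (252,230) lies on the tool's x line through the pivot (253,22), 3 mm to -y. Descending around it.

Call:
step_arm:
  motion:
    - [[0,-0.003,0,0,0,0,0.5],[0,0,0.0065,0,0,0,0.5],[0,0,0.0065,0,0,0,0.5],[0,0,0.0065,0,0,0,0.5],[0,0,0.0065,0,0,0,0.5],[0,0,0.0065,0,0,0,0.5],[0,0,0.0065,0,0,0,0.5],[0,0,0.0065,0,0,0,0.5],[0,0,0.0065,0,0,0,0.5],[0,0,0,0,0,0,0.5]]

```text
time_s: 15.77
eef_pos: [0.5075, -0.1956, 0.0576]
eef_rot: [-3.139, 0.0, 0.88]
contact_force: [-0.2, 0.1, -0.7]
finger_gap: 0.0427
```

Call:
step_arm:
  motion:
    - [[0,-0.002,0,0,0,0,0.5],[0,-0.002,0,0,0,0,0.5],[0,-0.002,0,0,0,0,0.5],[0,-0.002,0,0,0,0,0.5],[0,-0.002,0,0,0,0,0.5],[0.0004,-0.0044,0,0,0,2,0.5],[0.0004,-0.0044,0,0,0,2,0.5],[0.0004,-0.0044,0,0,0,2,0.5],[0.0004,-0.0044,0,0,0,2,0.5],[0.0004,-0.0044,0,0,0,2,0.5]]

```text
time_s: 16.6
eef_pos: [0.4865, -0.1733, 0.0598]
eef_rot: [3.14, -0.001, 0.704]
contact_force: [1.8, -0.6, -0.3]
finger_gap: 0.0426
```

```bash
python3 - <<'E'
from h import *
from plant import monitor,cams
for i in range(4):
    rep(monitor.sense());cams.grab_frame("wrist")
E
```

```text
yaw 0.704 pivot in tool [0.1255 0.009 ] z 0.0598 F tool [1.   1.64 0.34] tz [-0.077 -0.204  0.002]
yaw 0.704 pivot in tool [0.1255 0.0098] z 0.0596 F tool [ 0.41 -0.13 -0.24] tz [-0.094 -0.087  0.076]
yaw 0.706 pivot in tool [0.1256 0.0099] z 0.0596 F tool [-0.69  0.1  -0.77] tz [-0.022  0.048 -0.019]
yaw 0.707 pivot in tool [0.1256 0.0098] z 0.0595 F tool [-0.61  0.39  0.06] tz [ 0.008  0.049 -0.011]
```

Call:
step_arm:
  motion:
    - [[0.0004,-0.0044,0,0,0,2,0.5],[0.0004,-0.0044,0,0,0,2,0.5],[0.0004,-0.0044,0,0,0,2,0.5],[0.0004,-0.0044,0,0,0,2,0.5],[0.0004,-0.0044,0,0,0,2,0.5],[0.0004,-0.0044,0,0,0,2,0.5],[0.0004,-0.0044,0,0,0,2,0.5],[0.0004,-0.0044,0,0,0,2,0.5],[0.0002,-0.0022,0,0,0,1,0.5],[0.0002,-0.0022,0,0,0,1,0.5]]

```text
time_s: 17.63
eef_pos: [0.4685, -0.1383, 0.0596]
eef_rot: [3.141, -0.001, 0.391]
contact_force: [1.4, -0.1, 1.1]
finger_gap: 0.0428
```

Call:
step_arm:
  motion:
    - [[0.0001,-0.0011,0,0,0,0.5,0.5],[0.0001,-0.0011,0,0,0,0.5,0.5],[0.0001,-0.0011,0,0,0,0.5,0.5],[0.0001,-0.0011,0,0,0,0.5,0.5],[0.0001,-0.0011,0,0,0,0.5,0.5],[0.0001,-0.0011,0,0,0,0.5,0.5],[0,0,0,0,0,0,0.5],[0,0,0,0,0,0,0.5],[0,0,0,0,0,0,0.5],[0,0,0,0,0,0,0.5]]

```text
time_s: 18.47
eef_pos: [0.466, -0.1315, 0.0592]
eef_rot: [-3.141, 0.0, 0.339]
contact_force: [0.7, -1.2, 0.0]
finger_gap: 0.0425
```

```bash
python3 - <<'E'
from h import *
from plant import monitor,cams
for i in range(4):
    rep(monitor.sense());cams.grab_frame("wrist")
E
```

```text
yaw 0.339 pivot in tool [0.1258 0.0099] z 0.0592 F tool [ 0.23  1.36 -0.04] tz [-0.052 -0.031  0.032]
yaw 0.339 pivot in tool [0.1258 0.01  ] z 0.0591 F tool [ 0.8  -0.19 -0.23] tz [-0.06  -0.069 -0.035]
yaw 0.339 pivot in tool [0.1258 0.0099] z 0.0591 F tool [-1.64  0.21 -0.61] tz [-0.017 -0.042  0.019]
yaw 0.339 pivot in tool [0.1258 0.0099] z 0.0591 F tool [1.07 0.15 0.09] tz [-0.029 -0.048 -0.011]
```

Call:
step_arm:
  motion:
    - [[0.0001,-0.0011,0,0,0,0.5,0.5],[0.0001,-0.0011,0,0,0,0.5,0.5],[0.0001,-0.0011,0,0,0,0.5,0.5],[0.0001,-0.0011,0,0,0,0.5,0.5],[0.0001,-0.0011,0,0,0,0.5,0.5],[0.0001,-0.0011,0,0,0,0.5,0.5],[0,0,0,0,0,0,0.5],[0,0,0,0,0,0,0.5],[0,0,0,0,0,0,0.5],[0,0,0,0,0,0,0.5]]

```text
time_s: 19.5
eef_pos: [0.4647, -0.1251, 0.0593]
eef_rot: [-3.141, 0.0, 0.287]
contact_force: [0.5, 0.1, 0.2]
finger_gap: 0.0425
```

Call:
step_arm:
  motion:
    - [[0.0001,-0.0011,0,0,0,0.5,0.5],[0.0001,-0.0011,0,0,0,0.5,0.5],[0.0001,-0.0011,0,0,0,0.5,0.5],[0.0001,-0.0011,0,0,0,0.5,0.5],[0.0001,-0.0011,0,0,0,0.5,0.5],[0.0001,-0.0011,0,0,0,0.5,0.5],[0,0,0,0,0,0,0.5],[0,0,0,0,0,0,0.5],[0,0,0,0,0,0,0.5],[0,0,0,0,0,0,0.5]]

```text
time_s: 20.33
eef_pos: [0.4635, -0.1185, 0.0592]
eef_rot: [-3.141, 0.0, 0.235]
contact_force: [-0.5, -1.3, -0.7]
finger_gap: 0.0433
```

Call:
step_arm:
  motion:
    - [[0.0001,-0.0011,0,0,0,0.5,0.5],[0.0001,-0.0011,0,0,0,0.5,0.5],[0.0001,-0.0011,0,0,0,0.5,0.5],[0.0001,-0.0011,0,0,0,0.5,0.5],[0.0001,-0.0011,0,0,0,0.5,0.5],[0.0001,-0.0011,0,0,0,0.5,0.5],[0,0,0,0,0,0,0.5],[0,0,0,0,0,0,0.5],[0,0,0,0,0,0,0.5],[0,0,0,0,0,0,0.5]]

```text
time_s: 21.17
eef_pos: [0.4627, -0.1119, 0.0593]
eef_rot: [-3.141, 0.0, 0.182]
contact_force: [-0.1, -0.1, -1.0]
finger_gap: 0.0427
```

Call:
step_arm:
  motion:
    - [[0.0001,-0.0011,0,0,0,0.5,0.5],[0.0001,-0.0011,0,0,0,0.5,0.5],[0.0001,-0.0011,0,0,0,0.5,0.5],[0.0001,-0.0011,0,0,0,0.5,0.5],[0.0001,-0.0011,0,0,0,0.5,0.5],[0.0001,-0.0011,0,0,0,0.5,0.5],[0,0,0,0,0,0,0.5],[0,0,0,0,0,0,0.5],[0,0,0,0,0,0,0.5],[0,0,0,0,0,0,0.5]]

```text
time_s: 22.0
eef_pos: [0.4622, -0.1053, 0.0593]
eef_rot: [-3.141, 0.0, 0.13]
contact_force: [0.1, -0.7, -0.6]
finger_gap: 0.0431
```

Call:
step_arm:
  motion:
    - [[0.0001,-0.0011,0,0,0,0.5,0.5],[0.0001,-0.0011,0,0,0,0.5,0.5],[0.0001,-0.0011,0,0,0,0.5,0.5],[0.0001,-0.0011,0,0,0,0.5,0.5],[0.0001,-0.0011,0,0,0,0.5,0.5],[0.0001,-0.0011,0,0,0,0.5,0.5],[0,0,0,0,0,0,0.5],[0,0,0,0,0,0,0.5],[0,0,0,0,0,0,0.5],[0,0,0,0,0,0,0.5]]

```text
time_s: 22.83
eef_pos: [0.4621, -0.0987, 0.0593]
eef_rot: [-3.141, 0.0, 0.078]
contact_force: [0.4, 0.3, -0.2]
finger_gap: 0.0429
```

Call:
step_arm:
  motion:
    - [[0.0001,-0.0011,0,0,0,0.5,0.5],[0.0001,-0.0011,0,0,0,0.5,0.5],[0.0001,-0.0011,0,0,0,0.5,0.5],[0.0001,-0.0011,0,0,0,0.5,0.5],[0.0001,-0.0011,0,0,0,0.5,0.5],[0.0001,-0.0011,0,0,0,0.5,0.5],[0,0,0,0,0,0,0.5],[0,0,0,0,0,0,0.5],[0,0,0,0,0,0,0.5],[0,0,0,0,0,0,0.5]]

```text
time_s: 23.67
eef_pos: [0.4624, -0.0921, 0.0593]
eef_rot: [-3.141, 0.0, 0.025]
contact_force: [0.4, 0.1, 0.2]
finger_gap: 0.0428
```

```bash
python3 - <<'E'
from h import *;import cv2
from plant import monitor,cams
f=cams.grab_frame("wrist");cv2.imwrite("pics/w7.png",f["img"][:,:,::-1])
E
```

```text
(no output)
```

View pics/w7.png

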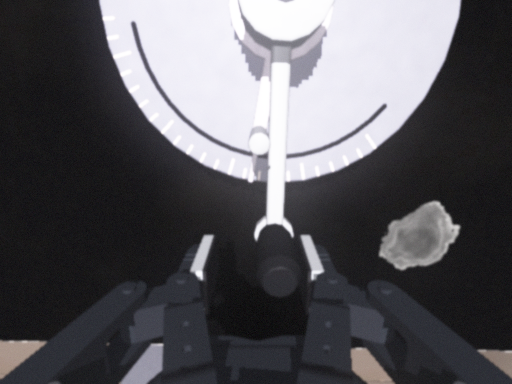

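The knob (278,270) rides on the right finger and the pointer (259,145) goes ahead of the arm, as intended. Continuing.

Call:
step_arm:
  motion:
    - [[0.0001,-0.0011,0,0,0,0.5,0.5],[0.0001,-0.0011,0,0,0,0.5,0.5],[0.0001,-0.0011,0,0,0,0.5,0.5],[0.0001,-0.0011,0,0,0,0.5,0.5],[0.0001,-0.0011,0,0,0,0.5,0.5],[0.0001,-0.0011,0,0,0,0.5,0.5],[0,0,0,0,0,0,0.5],[0,0,0,0,0,0,0.5],[0,0,0,0,0,0,0.5],[0,0,0,0,0,0,0.5]]

```text
time_s: 24.55
eef_pos: [0.4631, -0.0857, 0.0593]
eef_rot: [3.142, -0.0, -0.027]
contact_force: [-0.3, -3.9, -1.4]
finger_gap: 0.0425
```

```bash
python3 - <<'E'
from h import *
from plant import monitor,cams
for i in range(5):
    rep(monitor.sense());cams.grab_frame("wrist")
E
```

```text
yaw -0.027 pivot in tool [0.1253 0.0099] z 0.0593 F tool [-0.15  3.96  1.4 ] tz [-0.389 -0.019  0.016]
yaw -0.027 pivot in tool [0.1252 0.0099] z 0.0593 F tool [0.94 3.19 0.58] tz [-0.408 -0.001  0.038]
yaw -0.027 pivot in tool [0.1253 0.0099] z 0.0593 F tool [0.98 3.61 2.04] tz [-0.452 -0.008 -0.008]
yaw -0.027 pivot in tool [0.1253 0.0099] z 0.0593 F tool [ 1.    3.36 -0.31] tz [-0.476  0.027 -0.028]
yaw -0.027 pivot in tool [0.1253 0.0099] z 0.0593 F tool [0.47 2.73 1.18] tz [-0.445  0.025  0.062]
```

Call:
step_arm:
  motion:
    - [[0,-0.0011,0,0,0,0.5,0.5],[0,-0.0011,0,0,0,0.5,0.5],[0,0,0,0,0,0,0.5],[0,0,0,0,0,0,0.5],[0,0,0,0,0,0,0.5],[0,0,0,0,0,0,0.5],[0,0,0,0,0,0,0.5],[0,0,0,0,0,0,0.5],[0,0,0,0,0,0,0.5],[0,0,0,0,0,0,0.5]]

```text
time_s: 25.63
eef_pos: [0.4634, -0.0837, 0.0594]
eef_rot: [3.141, -0.001, -0.045]
contact_force: [1.5, -4.6, -2.7]
finger_gap: 0.0427
```

```bash
python3 - <<'E'
from h import *
from plant import monitor,cams
for i in range(4):
    rep(monitor.sense());cams.grab_frame("wrist")
E
```

```text
yaw -0.045 pivot in tool [0.1252 0.0097] z 0.0594 F tool [1.67 4.53 2.69] tz [-0.703 -0.211  0.032]
yaw -0.045 pivot in tool [0.1252 0.0097] z 0.0593 F tool [1.96 4.46 2.41] tz [-0.661 -0.211  0.067]
yaw -0.045 pivot in tool [0.1252 0.0097] z 0.0593 F tool [1.38 5.25 2.61] tz [-0.641 -0.217  0.066]
yaw -0.045 pivot in tool [0.1252 0.0097] z 0.0593 F tool [1.59 5.5  2.57] tz [-0.688 -0.193  0.038]
```

Binding is felt: the force rose from about 0.3 N to 3.4 N, then 5 N after 1° more. Swinging back with the other finger.

Call:
step_arm:
  motion:
    - [[0,0.001,0,0,0,0,0.5],[0,0.0015,0,0,0,0,0.5],[0,0.0015,0,0,0,0,0.5],[0,0.002,0,0,0,0,0.5],[0,0.003,0,0,0,0,0.5],[0,0.003,0,0,0,0,0.5],[0,0.003,0,0,0,0,0.5],[0,0.002,0,0,0,0,0.5],[0,0.0015,0,0,0,0,0.5],[0,0.0015,0,0,0,0,0.5]]

```text
time_s: 26.67
eef_pos: [0.4622, -0.1036, 0.0593]
eef_rot: [-3.141, 0.0, -0.045]
contact_force: [0.2, -1.0, -0.4]
finger_gap: 0.0429
```

Call:
step_arm:
  motion:
    - [[0.0002,0.0022,0,0,0,-1,0.5],[0.0002,0.0022,0,0,0,-1,0.5],[0.0004,0.0044,0,0,0,-2,0.5],[0.0004,0.0044,0,0,0,-2,0.5],[0.0004,0.0044,0,0,0,-2,0.5],[0.0004,0.0044,0,0,0,-2,0.5],[0.0004,0.0044,0,0,0,-2,0.5],[0.0004,0.0044,0,0,0,-2,0.5],[0.0004,0.0044,0,0,0,-2,0.5],[0.0004,0.0044,0,0,0,-2,0.5]]

```text
time_s: 27.5
eef_pos: [0.4693, -0.1424, 0.0591]
eef_rot: [-3.141, 0.001, 0.272]
contact_force: [0.2, 0.4, 0.3]
finger_gap: 0.0426
```

Call:
step_arm:
  motion:
    - [[0.0004,0.0044,0,0,0,-2,0.5],[0.0004,0.0044,0,0,0,-2,0.5],[0.0004,0.0044,0,0,0,-2,0.5],[0.0004,0.0044,0,0,0,-2,0.5],[0.0004,0.0044,0,0,0,-2,0.5],[0.0004,0.0044,0,0,0,-2,0.5],[0.0004,0.0044,0,0,0,-2,0.5],[0.0004,0.0044,0,0,0,-2,0.5],[0.0004,0.0044,0,0,0,-2,0.5],[0.0004,0.0044,0,0,0,-2,0.5]]

```text
time_s: 28.33
eef_pos: [0.491, -0.1805, 0.059]
eef_rot: [-3.14, 0.001, 0.621]
contact_force: [-0.7, 1.1, 0.7]
finger_gap: 0.043
```

Call:
step_arm:
  motion:
    - [[0.0002,0.0022,0,0,0,-1,0.5],[0.0002,0.0022,0,0,0,-1,0.5],[0.0002,0.0022,0,0,0,-1,0.5],[0.0002,0.0022,0,0,0,-1,0.5],[0.0002,0.0022,0,0,0,-1,0.5],[0.0002,0.0022,0,0,0,-1,0.5],[0.0002,0.0022,0,0,0,-1,0.5],[0.0002,0.0022,0,0,0,-1,0.5],[0.0002,0.0022,0,0,0,-1,0.5],[0,0,0,0,0,0,0.5]]

```text
time_s: 29.17
eef_pos: [0.5057, -0.195, 0.0594]
eef_rot: [3.141, -0.0, 0.777]
contact_force: [1.1, -0.3, -0.7]
finger_gap: 0.0428
```

```bash
python3 - <<'E'
from h import *
from plant import monitor,cams
for i in range(3):
    rep(monitor.sense());cams.grab_frame("wrist")
E
```

```text
yaw 0.777 pivot in tool [ 0.126  -0.0108] z 0.0594 F tool [0.56 0.98 0.66] tz [ 0.069  0.073 -0.004]
yaw 0.776 pivot in tool [ 0.126  -0.0108] z 0.0595 F tool [-0.76  0.07  0.17] tz [-0.01   0.044 -0.034]
yaw 0.776 pivot in tool [ 0.1259 -0.0108] z 0.0595 F tool [0.49 0.66 0.19] tz [ 0.03  -0.004  0.026]
```

Call:
step_arm:
  motion:
    - [[0.0001,0.0011,0,0,0,-0.5,0.5],[0.0001,0.0011,0,0,0,-0.5,0.5],[0.0001,0.0011,0,0,0,-0.5,0.5],[0.0001,0.0011,0,0,0,-0.5,0.5],[0.0001,0.0011,0,0,0,-0.5,0.5],[0.0001,0.0011,0,0,0,-0.5,0.5],[0.0001,0.0011,0,0,0,-0.5,0.5],[0.0001,0.0011,0,0,0,-0.5,0.5],[0,0,0,0,0,0,0.5],[0,0,0,0,0,0,0.5]]

```text
time_s: 30.15
eef_pos: [0.5123, -0.2003, 0.0593]
eef_rot: [3.141, -0.0, 0.846]
contact_force: [0.7, -0.3, 0.2]
finger_gap: 0.0428
```

Call:
step_arm:
  motion:
    - [[0.0001,0.0011,0,0,0,-0.5,0.5],[0.0001,0.0011,0,0,0,-0.5,0.5],[0.0001,0.0011,0,0,0,-0.5,0.5],[0,0,0,0,0,0,0.5],[0,0,0,0,0,0,0.5],[0,0,0,0,0,0,0.5],[0,0,0,0,0,0,0.5],[0,0,0,0,0,0,0.5],[0,0,0,0,0,0,0.5],[0,0,0,0,0,0,0.5]]

```text
time_s: 30.98
eef_pos: [0.5149, -0.2021, 0.0593]
eef_rot: [3.141, -0.0, 0.872]
contact_force: [0.1, 0.3, 0.4]
finger_gap: 0.0425
```

One more small push to find the stop.

Call:
step_arm:
  motion:
    - [[0.0001,0.0011,0,0,0,-0.5,0.5],[0.0001,0.0011,0,0,0,-0.5,0.5],[0,0,0,0,0,0,0.5],[0,0,0,0,0,0,0.5],[0,0,0,0,0,0,0.5],[0,0,0,0,0,0,0.5],[0,0,0,0,0,0,0.5],[0,0,0,0,0,0,0.5],[0,0,0,0,0,0,0.5],[0,0,0,0,0,0,0.5]]

```text
time_s: 31.82
eef_pos: [0.5158, -0.2025, 0.059]
eef_rot: [-3.138, 0.0, 0.89]
contact_force: [-4.0, 3.3, 3.7]
finger_gap: 0.0427
```

```bash
python3 - <<'E'
from h import *
from plant import monitor,cams
for i in range(3):
    rep(monitor.sense());cams.grab_frame("wrist")
E
```

```text
yaw 0.890 pivot in tool [ 0.1259 -0.009 ] z 0.059 F tool [ 0.02 -5.16 -3.65] tz [0.572 0.677 0.013]
yaw 0.890 pivot in tool [ 0.1259 -0.009 ] z 0.059 F tool [-0.45 -5.03 -3.5 ] tz [ 0.551  0.559 -0.037]
yaw 0.890 pivot in tool [ 0.1259 -0.009 ] z 0.059 F tool [-0.03 -3.6  -4.28] tz [0.519 0.603 0.013]
```

On the stop (5 N). Release to mid-gap, rise, and back away.

Call:
step_arm:
  motion:
    - [[0,-0.002,0,0,0,0,0.5],[0,-0.002,0,0,0,0,0.5],[0,-0.002,0,0,0,0,0.5],[0,-0.002,0,0,0,0,0.5],[0,-0.002,0,0,0,0,0.5],[0,0,0,0,0,0,0.5],[0,0,-0.01,0,0,0,0.5],[0,0,-0.02,0,0,0,0.5],[0,0,-0.02,0,0,0,0.5],[0,0,-0.02,0,0,0,0.5]]

```text
time_s: 32.8
eef_pos: [0.5089, -0.1971, 0.1308]
eef_rot: [3.141, -0.0, 0.889]
contact_force: [-0.1, -0.8, 0.3]
finger_gap: 0.0429
```

Call:
step_arm:
  motion:
    - [[0,0,-0.02,0,0,0,0.5],[0,0,-0.02,0,0,0,0.5],[0,0,-0.02,0,0,0,0.5],[-0.01,0,-0.015,0,0,0,0.5],[-0.01,0,0,0,0,0,0.5],[-0.01,0,0,0,0,0,0.5],[0,0,0,0,0,0,0.5],[0,0,0,0,0,0,0.5],[0,0,0,0,0,0,0.5],[0,0,0,0,0,0,0.5]]

```text
time_s: 33.63
eef_pos: [0.4897, -0.2199, 0.2033]
eef_rot: [-3.14, -0.0, 0.889]
contact_force: [-0.3, 0.2, 0.8]
finger_gap: 0.0427
```

```bash
python3 - <<'E'
from h import *;import cv2
from plant import monitor,cams
s=monitor.sense();rep(s);f=cams.grab_frame("wrist");np.savez("wr.npz",**f,pos=s["eef_pos"],yaw=s["eef_rot"][2])
cv2.imwrite("pics/w8.png",f["img"][:,:,::-1])
E
```

```text
yaw 0.889 pivot in tool [0.1559 0.0002] z 0.2033 F tool [ 0.01 -0.38 -0.84] tz [-0.02  -0.     0.018]
```

View pics/w8.png

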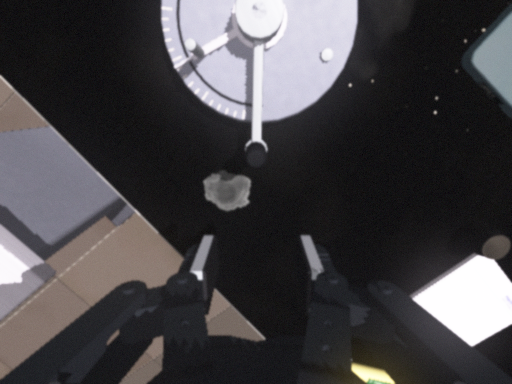

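```bash
python3 - <<'E'
from h import *
f=np.load("wr.npz");M=f["mount"];yaw=float(f["yaw"]);c,s=np.cos(yaw),np.sin(yaw);R=np.array([[c,s,0],[s,-c,0],[0,0,-1]])
def w(u,v,z):
    d=R@M[:3,:3]@np.linalg.solve(f["camera_matrix"],[u,v,1.]);o=R@M[:3,3]+f["pos"];return o+d*(z-o[2])/d[2]
P=w(259,12,.06)
for n,u,v,z in(("tip",177,67,.031),("knob",256,154,.092)):
    X=w(u,v,z);d=(X-PV.tolist()[0:1][0]*0)[:2]-P[:2];print(n,P.round(3),X.round(3),np.hypot(*d),np.arctan2(-d[1],-d[0]))
E
```

```text
tip [ 0.587 -0.103  0.06 ] [ 0.496 -0.083  0.031] 0.09275074174403865 -0.22011881417524332
knob [ 0.587 -0.103  0.06 ] [ 0.509 -0.194  0.092] 0.11952009147264492 0.8673737542666873
```

```bash
python3 -c "
from plant import arm,monitor
arm.finish_job();print(monitor.sense()['contact_force'])"
```

```text
the job is handed in; nothing more can be done
the job is handed in; nothing more can be done
```

The job is handed in at about 34 s on the robot's clock; no verdict is reported.

- **Pointer back:** I pushed it by its pin until it and the arm sat on the start stop, where the force jumped to about 6.5 N.
- **Binding:** I swung the arm by its knob in 3° steps. About 0.9 rad round, the force rose from roughly 0.3 N to 3.4 N, then to about 5 N after 1° more, and I stopped there.
- **Return:** I swung the arm back until it met the start stop at about 5 N, let go, and lifted clear. The force then read close to zero.

**Last checks, from the wrist camera:**
- The arm lies at the start stop, bearing 0.87 rad against 0.88 measured there earlier.
- The pointer stayed behind. Its tip is at bearing -0.22 rad, against my estimate of -0.17 to -0.20 for where the binding begins. That is 2 to 5 mm along the arc, inside the 12 mm allowed.
- The tip and knob radii came out 3 to 5 mm short of the given values, and the two camera estimates of the pivot differ by up to about 6 mm, so these last figures are only good to a few millimetres.

I did not re-measure the dish, mounts and loupe. The arm was not worked near the dish or mounts, and I never positively located the loupe.

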